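# Load the battery stick into the carver's raking lamp

## Task

Take the orange battery stick from the charging dock and load it into the raking lamp: with the brass-button end held up, press its flat end against the spring contact, then tip the button end down in front of the plain contact so that the stick lies fully home between the two contacts. Leave the blue stick lying in the dock.

Things in the scene. Friction and masses are not known exactly. Their poses are not given: they have to be found in the camera images.
- orange_center (a point): Centre of the orange battery stick, a cylinder 34 mm thick, 124 mm long, 0.2 kg. x runs along it to the brass-button end (14 mm wide, last 5 mm, beside a black band), which starts roughly towards +y; the flat end is at x = -62 mm. It lies level in a trough of the black charging dock, axis 50 mm above the table, its middle (within 30 mm) free at both sides down to 34 mm below the axis.
- blue_center (a point): Centre of the blue stick, same shape and axes, in the dock's other trough, parallel to the orange one, 130 mm away centre to centre (either may be the nearer). The dock carries each stick on V saddles at 36 to 56 mm either side of its middle; end stops as high as the axis stand 4 mm beyond its ends.
- bay (a point): Where the stick's centre lies when home in the lamp's open bay, 55 mm above the table. x runs level along the bay to the brass plain contact at +62 mm (on a 9 mm wall, top 8 mm above the axis); z up. 35 degree V saddles at x -78 to -36 and 36 to 56 mm centre it, rims 4 mm below the axis; between them free to 37 mm below. Yellow LED bar at y over +65 mm, 100 mm above the table.
- plunger (a joint): Spring contact, a copper plate 26 mm wide, from 11 mm below to 20 above the bay axis, on the bay's -x side (robot's right). Travel in m along the bay's -x: 0 free (face at x = -52 mm), 0.010 stick home, 0.028 stop. 2 N to start, 5 N at 0.010, 350 N/m; once released it slides the stick onto the plain contact. Yellow housing beyond x = -86 mm, top 23 mm above the axis.
Mind the look-alikes: they are no part of the job. What is meant by the part that bears blue_center is not white, and is the larger of those in its own colour.

How it is judged (in metres and radians):
On the way:
1. the orange stick, button end raised by at least 8 degrees, presses the spring contact in by at least 6 mm with its flat end (value of joint plunger above 0.006 m and angle between orange_center's own x axis and vertical below 1.431 rad and horizontal distance between orange_center and bay below 0.035 m and z of orange_center in the frame of bay below 0.05 m), for 0.1 s.
At the end, for the whole second after the job is handed in: The orange stick rests in the bay: centre within 7 mm of the bay centre (6 mm in height), in line within 6 degrees, button end at the plain contact (blue stick towards its flat end), spring contact pressed in 6 to 15 mm; the blue stick is within 30 mm of its start (horizontal distance between orange_center and bay below 0.007 m and z of orange_center in the frame of bay between -0.006 and 0.006 m and angle between the x axis of orange_center and the x axis of bay, either way round below 0.105 rad and x of blue_center in the frame of orange_center below -0.1 m and value of joint plunger between 0.006 and 0.015 m and linear speed of orange below 0.02 m/s and distance of blue_center from where it was at the start of the episode below 0.03 m); the robot touches nothing.
It fails at once if the blue stick is moved more than 50 mm (distance of blue_center from where it was at the start of the episode above 0.05 m).
It also fails if it takes over 42 s, if anything falls off the work surface, if the arm or the gripper's body presses on something with over 40 N, if the wrist force passes 120 N, or if a joint passes its speed limit or range.

## Robot

A 6-joint arm with a two-finger parallel gripper is mounted at the origin on the work surface. World frame = base frame: x ahead of the robot, y to its left, z up, the work surface at z = 0. Lengths are in m, angles in degrees, forces in N, time in s.
With the tool pointing down it reaches from about 0.325 to 0.75 m from the base axis. Payload 7.6 kg.
Tool frame: the origin (TCP) lies midway between the tips of the shut fingers; the grasp point (between the pads) lies 19 mm behind it; y points along the fingers, z is the direction in which the jaws open and shut, and the axes are right-handed (so a half turn about y gives the same grasp; the last joint's range is limited). The gripper opens to 85 mm and grips with 20 to 120 N. Pads are 22 mm wide; open, the fingers measure 114 mm over their backs; the gripper's body (76 mm by 85 mm) begins 54 mm behind the grasp point. The pads swing forward as they close: fully open they stand 13 mm farther back than shut.
Start: joints at [62.779, 2.991, 80.254, -0, 96.75, -4.028], TCP at [0.207, 0.483, 0.231] pointing down, gripper open.
Joint ranges: [-166.34, 166.34], [-52.06, 124.39], [6.96, 135.62], [-60.46, 240.46], [14.63, 156.25], [-167.68, 167.68]. Speed limits (degrees/s): [147.25, 147.25, 172.46, 180, 180, 180].

## Interface

Orientations are given as [roll, pitch, yaw] about the fixed x, y, z axes, in that order (R = Rz(yaw) Ry(pitch) Rx(roll)).
In Python, from bench import bot, viewer gives the robot as it stands. The module is installed in compiled form; this text tells all that it offers. Calls block until the motion is done:
- bot.goto(position, orientation): joint-space move of the TCP to a pose.
- bot.movel(position, speed=0.15, orientation=None, force_limit=None): straight line of the TCP; orientation=None keeps the orientation; speed is the mean speed in m/s. With force_limit (N) it stops when the force on the tool has changed by that much, and returns True; else False.
- bot.goto_joints(angles): joint-space move.
- bot.ungrasp() and bot.grab(grasp_force=None): open the fingers fully, or close them until they stop; grasp_force is the grip in N (None keeps the last).
- bot.wait(seconds).
- bot.solve_ik(position, orientation): joint angles nearest the present ones, or None.
- bot.state(): the state.
- viewer.capture(name): name is "scene" or "side" or "wrist"; returns a dict with "image" (420x560x3 uint8, blue, green, red), "K" (3x3 intrinsics, pixels), "cam_to_world" (4x4, takes a point from camera to world coordinates). Camera axes: x right, y down, z forward; pixel columns grow to the right and rows downward; lengths in m; the calibration is good to about 2 mm. A picture is of the moment at which its call begins. There is no depth.
A pose or a line that the arm cannot do raises bot.IKError and nothing moves.
- bot.hand_in(): hands the job in, once; it reports no verdict.
The state is a dict: "t": time; "qpos": joint angles; "qvel": joint speeds; "joint_torque": joint torques, N m; "eef_pos": TCP position; "tool_rot": TCP orientation; "contact_force": force on the tool from outside, world axes, zero at the start; "ft_torque": the same for the moment, N m; "gripper_width": finger opening in m.
Only numpy, scipy, OpenCV 4.12 (cv2) and the standard library are available. Lean on these libraries where they do the work, as an engineer would, in place of code of your own. Each camera call takes 0.05 s, during which the arm holds its last target. There are 200 camera calls.

## Working session

There is one attempt and no reset: what is moved stays moved. The work goes in short steps, each a Python script; the robot and the scene stay as the last script left them, time stands still between calls to the robot, and variables do not carry over. Pictures are saved under pics/ and viewed, on a budget of 10 in all, crops included, one or two more only if the job needs it, and the job is handed in when it is done.

```bash
mkdir -p pics
cat > h.py <<'E'
import numpy as np, cv2
from bench import bot, viewer
def cap(n,f=None):
    c=viewer.capture(n)
    if f: cv2.imwrite('pics/'+f+'.png',c['image'])
    return c
def ray(c,uv):
    K=np.array(c['K']);T=np.array(c['cam_to_world'])
    d=T[:3,:3]@np.linalg.solve(K,[uv[0],uv[1],1.]);return T[:3,3],d/np.linalg.norm(d)
def onz(c,uv,z):
    o,d=ray(c,uv);return o+d*(z-o[2])/d[2]
def tri(obs):
    A=np.zeros((3,3));b=np.zeros(3)
    for c,uv in obs:
        o,d=ray(c,uv);P=np.eye(3)-np.outer(d,d);A+=P;b+=P@o
    X=np.linalg.solve(A,b)
    return X,[np.linalg.norm((np.eye(3)-np.outer(ray(c,uv)[1],ray(c,uv)[1]))@(X-ray(c,uv)[0])) for c,uv in obs]
def proj(c,X):
    T=np.linalg.inv(np.array(c['cam_to_world']));p=np.array(c['K'])@(T[:3,:3]@X+T[:3,3]);return p[:2]/p[2]
E
python3 - <<'E'
from h import *
a=cap('scene');b=cap('side')
import pickle;pickle.dump((a,b),open('ab.pkl','wb'))
im=np.hstack([cv2.resize(a['image'],(560,420)),]);cv2.imwrite('pics/a.png',a['image']);cv2.imwrite('pics/b.png',b['image'])
for c in(a,b):print(np.round(c['K'],1).tolist(),np.round(c['cam_to_world'],3).tolist())
s=bot.state();print(s['t'],s['tool_rot'],s['eef_pos'])
E
```

```text
[[527.4, 0.0, 277.7], [0.0, 527.4, 211.1], [0.0, 0.0, 1.0]] [[0.265, 0.75, -0.606, 1.157], [0.964, -0.214, 0.157, -0.219], [-0.012, -0.626, -0.78, 1.007], [0.0, 0.0, 0.0, 1.0]]
[[508.8, 0.0, 283.6], [0.0, 508.8, 212.6], [0.0, 0.0, 1.0]] [[0.891, -0.284, 0.354, 0.026], [-0.454, -0.529, 0.717, -0.89], [-0.017, -0.8, -0.6, 0.812], [0.0, 0.0, 0.0, 1.0]]
0.1 [-9.00783297e+01  6.62851436e-03 -2.31943271e+01] [0.20661955 0.48234947 0.23056347]
```

View pics/a.png

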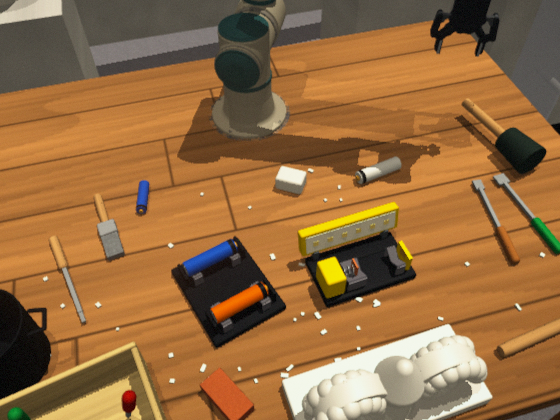

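View pics/b.png

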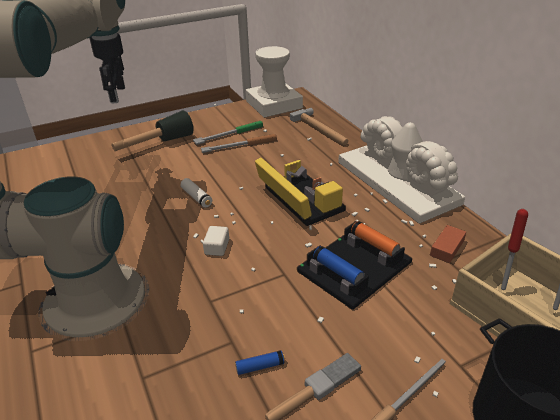

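The scene view shows the orange stick at (240,301) and the dock's blue stick at (211,258). The lamp's yellow housing is at (331,277), its plain wall at (403,255) and the LED bar at (350,230). The side view confirms all of these.

Possible look-alikes, by scene pixel:
- **Loose small blue stick (142,197):** smaller than the dock's blue stick, so not blue_center.
- **White/grey stick (378,171):** excluded by "not white".
- **Orange-red block (227,395):** a flat brick, not a cylinder.

I choose the orange cylinder in the dock.

```bash
cat >> h.py <<'E'
def blobs(im,col,amin=60):
    hsv=cv2.cvtColor(im,cv2.COLOR_BGR2HSV)
    lo,hi={'o':((5,190,130),(14,255,255)),'b':((110,150,50),(128,255,255)),'y':((22,180,70),(34,255,255))}[col]
    m=cv2.morphologyEx(cv2.inRange(hsv,lo,hi),cv2.MORPH_OPEN,np.ones((3,3)))
    cs,_=cv2.findContours(m,cv2.RETR_EXTERNAL,cv2.CHAIN_APPROX_NONE)
    return sorted([(cv2.contourArea(c),cv2.minAreaRect(c),c) for c in cs if cv2.contourArea(c)>amin],key=lambda t:-t[0])
E
python3 - <<'E'
from h import *
import pickle
a,b=pickle.load(open('ab.pkl','rb'))
for n,c in(('scene',a),('side',b)):
  for k in 'oby':
    for A,r,_ in blobs(c['image'],k)[:4]: print(n,k,int(A),np.round(r[0],1),np.round(r[1],1),round(r[2]),'z.05',np.round(onz(c,r[0],.055),3))
A=[[blobs(c['image'],k)[0][1][0] for c in(a,b)] for k in 'ob']
for u,v in A: print(tri([(a,u),(b,v)]))
for y in(90,-90):
  for p in([.5,-.15,.2],[.5,.1,.2],[.5,-.05,.25]): print(y,p,np.round(q,0) if (q:=bot.solve_ik(p,[-90,0,y])) is not None else None)
cv2.imwrite('pics/c1.png',cv2.resize(a['image'][190:350,160:430],None,fx=2.9,fy=2.9,interpolation=cv2.INTER_CUBIC))
E
```

```text
scene o 1326 [226.3 394.6] [51.8 27.4] 49 z.05 [ 0.802 -0.23   0.055]
scene o 711 [236.9 301.7] [14.9 52.8] 62 z.05 [ 0.622 -0.17   0.055]
scene o 177 [508.8 243.4] [38.  6.] 64 z.05 [0.643 0.436 0.055]
scene b 585 [208.2 257.9] [14.3 49.6] 63 z.05 [ 0.501 -0.206  0.055]
scene b 179 [142.8 192.6] [ 8.9 23.7] 6 z.05 [ 0.273 -0.323  0.055]
scene y 895 [345.3 221.3] [ 24.3 107.4] 64 z.05 [0.488 0.113 0.055]
scene y 881 [330.5 276.6] [38.3 27.8] 72 z.05 [0.618 0.033 0.055]
scene y 141 [404.5 254.5] [29. 11.] 62 z.05 [0.608 0.205 0.055]Traceback (most recent call last):
  File "<stdin>", line 7, in <module>
IndexError: list index out of range
```

Run:
```python
from h import *
import pickle
a,b=pickle.load(open('ab.pkl','rb'))
h=cv2.cvtColor(b['image'],cv2.COLOR_BGR2HSV)
for u,v in((380,240),(335,262),(270,170),(328,196),(292,168)): print((u,v),h[v-1:v+2,u-1:u+2].reshape(-1,3).mean(0))
for y in(90,-90):
  for p in([.5,-.15,.2],[.6,.1,.2],[.5,-.05,.25]): print(y,p,np.round(q,0) if (q:=bot.solve_ik(p,[-90,0,y])) is not None else None)
cv2.imwrite('pics/c1.png',cv2.resize(a['image'][190:350,160:430],None,fx=2.9,fy=2.9,interpolation=cv2.INTER_CUBIC))
```

```text
(380, 240) [ 10.         181.77777778 192.55555556]
(335, 262) [109.33333333 171.         142.11111111]
(270, 170) [ 23.         163.         215.66666667]
(328, 196) [ 21.88888889 161.55555556 101.66666667]
(292, 168) [ 16.55555556 139.66666667  87.55555556]
90 [0.5, -0.15, 0.2] [-21.   3.  84.  -0.  93. 159.]
90 [0.6, 0.1, 0.2] None
90 [0.5, -0.05, 0.25] None
-90 [0.5, -0.15, 0.2] [-21.   3.  84.   0.  93. -21.]
-90 [0.6, 0.1, 0.2] [ 6. 17. 68. -0. 95.  6.]
-90 [0.5, -0.05, 0.25] [-10.  -1.  82.   0.  99. -10.]
```

View pics/c1.png

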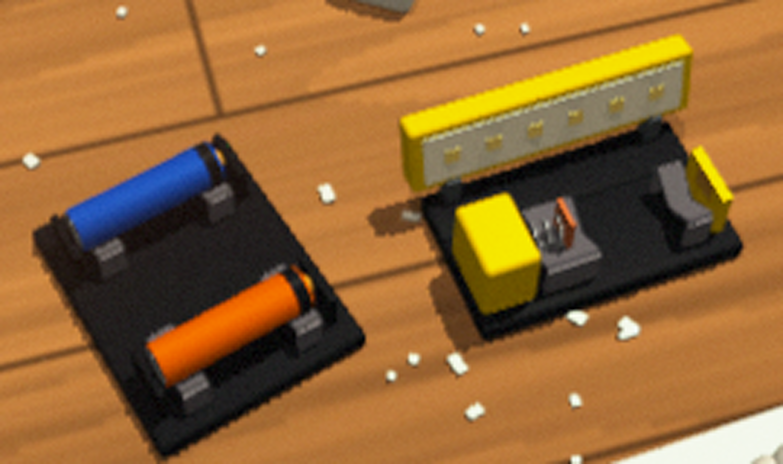

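The crop confirms the choice: an orange cylinder with a black band and brass tip at its right (+y) end, in the dock's far trough (crop 230,325). The lamp is at the right, with its copper plate at crop (566,220). Next I'll look with the wrist camera above both.

Run:
```python
from h import *
import pickle
bot.goto([.60,-.17,.27],[-90,0,-90]); w1=cap('wrist','w1')
bot.movel([.60,-.13,.27],speed=.2); w2=cap('wrist','w2')
bot.movel([.60,.10,.30],speed=.3); w3=cap('wrist','w3')
bot.movel([.60,.15,.30],speed=.2); w4=cap('wrist','w4')
pickle.dump((w1,w2,w3,w4),open('w.pkl','wb'))
for w in(w1,w3):print(np.round(w['K'][0][0],1),np.round(w['cam_to_world'],3).tolist())
print(bot.state()['t'])
cv2.imwrite('pics/w13.png',cv2.resize(np.hstack([w1['image'],w3['image']]),None,fx=.71,fy=.71,interpolation=cv2.INTER_AREA))
```

```text
360.8 [[1.0, 0.002, 0.0, 0.601], [0.002, -0.956, -0.292, -0.095], [-0.001, 0.292, -0.956, 0.413], [0.0, 0.0, 0.0, 1.0]]
360.8 [[1.0, -0.0, -0.001, 0.601], [-0.001, -0.956, -0.293, 0.173], [-0.001, 0.293, -0.956, 0.442], [0.0, 0.0, 0.0, 1.0]]
4.6667
```

View pics/w13.png

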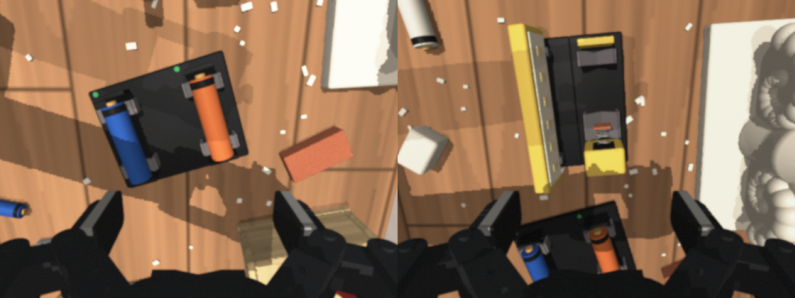

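Wrist view: the orange stick runs from button (203,78) to flat end (218,160), with blue on the left. In the lamp view the plain wall is at (597,41), the housing at (605,155), the copper plate at (602,127), and the LED bar on the left. Next is one enlarged crop to pick the lamp edges, plus numbers for the sticks.

Run:
```python
from h import *
import pickle
w=pickle.load(open('w.pkl','rb'))
B=[]
for i,c in enumerate(w[:2]):
  h=cv2.cvtColor(c['image'],cv2.COLOR_BGR2HSV);
  m=cv2.morphologyEx(cv2.inRange(h,(5,170,110),(16,255,255)),cv2.MORPH_OPEN,np.ones((3,3)))
  m[260:]=0; m[:, :250]=0;m[:,345:]=0
  cs,_=cv2.findContours(m,cv2.RETR_EXTERNAL,cv2.CHAIN_APPROX_NONE); k=max(cs,key=cv2.contourArea)
  p=cv2.boxPoints(cv2.minAreaRect(k)); p=p[np.argsort(p[:,1])]
  top,bot_=p[:2].mean(0),p[2:].mean(0); B.append((top,bot_,p)); 
  print(i,cv2.contourArea(k),p.round(1).tolist(),'top z.05',onz(c,top,.05).round(4),'bot z.067',onz(c,bot_,.067).round(4),'bot z.05',onz(c,bot_,.05).round(4))
print('tri top',tri([(w[0],B[0][0]),(w[1],B[1][0])]));print('tri bot',tri([(w[0],B[0][1]),(w[1],B[1][1])]))
o=[]
for c in w[2:]:
  im=c['image']; x0,y0=150,20; o.append(cv2.resize(im[y0:y0+280,x0:x0+190],None,fx=2.1,fy=2.1,interpolation=cv2.INTER_CUBIC))
cv2.imwrite('pics/lamp.png',np.hstack(o));
```

```text
0 3249.0 [[301.79998779296875, 117.69999694824219], [269.5, 127.30000305175781], [332.1000061035156, 220.1999969482422], [299.8999938964844, 229.8000030517578]] top z.05 [ 0.6073 -0.1203  0.05  ] bot z.067 [ 0.6387 -0.2211  0.067 ] bot z.05 [ 0.6406 -0.2274  0.05  ]
1 2805.5 [[300.79998779296875, 160.1999969482422], [270.70001220703125, 169.0], [328.79998779296875, 255.89999389648438], [298.6000061035156, 264.70001220703125]] top z.05 [ 0.6077 -0.122   0.05  ] bot z.067 [ 0.6376 -0.2205  0.067 ] bot z.05 [ 0.6394 -0.2287  0.05  ]
tri top (array([ 0.60720878, -0.11925818,  0.06460915]), [np.float64(0.0002009734870393063), np.float64(0.0002009734870391078)])
tri bot (array([ 0.63868702, -0.22292134,  0.06204477]), [np.float64(0.0005641548351263267), np.float64(0.0005641548351265544)])
```

View pics/lamp.png

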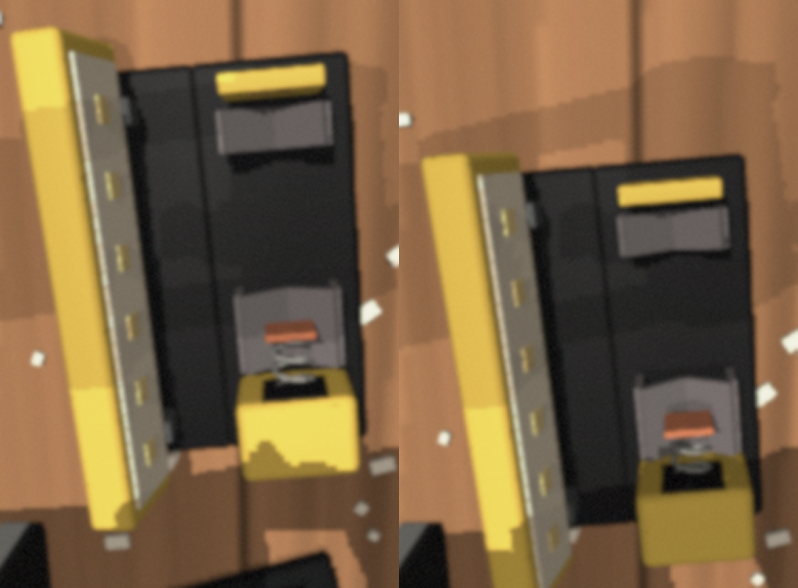

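The crop shows, in crop pixels:
- **Left panel:** wall at (270,82), plate at (291,331), housing's top front edge at row ~406.
- **Right panel:** wall at (670,191), plate at (690,423), housing edge at row ~489.

Next I cast rays from these.

Run:
```python
from h import *
import pickle
w=pickle.load(open('w.pkl','rb'))
f3=lambda x,y:(w[2],(150+x/2.1,20+y/2.1)); f4=lambda x,y:(w[3],(150+(x-399)/2.1,20+y/2.1))
P={'wall_in_L':(f3(217,98),f4(620,206),.063),'wall_in_R':(f3(325,91),f4(722,199),.063),
'plate_topL':(f3(267,340),f4(665,436),.075),'plate_topR':(f3(318,336),f4(714,432),.075),
'hous_L':(f3(239,410),f4(640,494),.078),'hous_R':(f3(357,402),f4(752,487),.078),
'hous_backL':(f3(247,478),f4(645,565),.078),'hous_backR':(f3(358,470),f4(753,558),.078),
'base_TR':(f3(345,53),f4(743,156),.01),'saddle_TL':(f3(217,113),f4(618,214),.051),'saddle_TR':(f3(331,103),f4(727,207),.051),
'rear_sad_TL':(f3(236,292),f4(636,380),.051),'rear_sad_TR':(f3(342,284),f4(738,372),.051)}
for k,(a,b,z) in P.items():
  X,r=tri([a,b]);print(k,'tri',X.round(4),'res',round(r[0],4),'| z',z,onz(*a,z).round(4)[:2],onz(*b,z).round(4)[:2])
```

```text
wall_in_L tri [0.5751 0.2005 0.0518] res 0.0005 | z 0.063 [0.5754 0.1998] [0.5763 0.2012]
wall_in_R tri [0.6269 0.2039 0.0491] res 0.0 | z 0.063 [0.6259 0.2028] [0.626  0.2046]
plate_topL tri [0.5984 0.0865 0.076 ] res 0.0003 | z 0.075 [0.5987 0.0863] [0.5981 0.0861]
plate_topR tri [0.6237 0.0882 0.0747] res 0.0003 | z 0.075 [0.624  0.0883] [0.6234 0.0884]
hous_L tri [0.5832 0.0396 0.0453] res 0.0003 | z 0.078 [0.5844 0.0506] [0.585  0.0548]
hous_R tri [0.6476 0.0447 0.0469] res 0.0002 | z 0.078 [0.6441 0.0548] [0.6437 0.0588]
hous_backL tri [0.5878 0.0143 0.0806] res 0.0004 | z 0.078 [0.5881 0.0131] [0.5872 0.0128]
hous_backR tri [0.6452 0.0194 0.0821] res 0.0001 | z 0.078 [0.6459 0.0176] [0.6456 0.0171]
base_TR tri [0.6393 0.2246 0.0176] res 0.0004 | z 0.01 [0.6395 0.2255] [0.6404 0.2247]
saddle_TL tri [0.5729 0.195  0.0281] res 0.0 | z 0.051 [0.5744 0.1938] [0.5744 0.1966]
saddle_TR tri [0.6306 0.1992 0.037 ] res 0.0002 | z 0.051 [0.6297 0.1983] [0.6293 0.2   ]
rear_sad_TL tri [0.5812 0.1019 0.0257] res 0.0 | z 0.051 [0.5824 0.1062] [0.5824 0.1093]
rear_sad_TR tri [0.6399 0.1058 0.0225] res 0.0001 | z 0.051 [0.6374 0.1103] [0.6372 0.1138]
```

The plate's triangulated height is 0.075 and its width 25.3 mm, both matching the text. The bay is at about (0.6064, 0.1405, 0.055), axis azimuth 94.8°. The stick is centred at about (0.620, -0.163), azimuth 107.1°. Now I grasp it.

Run:
```python
from h import *
S=[.620,-.163];o=[-90,0,107.1-180]
bot.goto([*S,.14],o)
print(bot.movel([*S,.028],speed=.12,force_limit=15), bot.state()['eef_pos'])
bot.grab(grasp_force=90); s=bot.state(); print(s['gripper_width'],s['contact_force'],s['t'])
bot.movel([*S,.16],speed=.15); s=bot.state(); print(s['gripper_width'],s['contact_force'],s['eef_pos'],s['t'])
c=cap('wrist','g'); d=cap('side','gs'); e=cap('scene','ge')
import pickle;pickle.dump((c,d,e),open('g.pkl','wb'))
p=proj(d,np.array([*S,.18])).astype(int);q=proj(e,np.array([*S,.18])).astype(int);print(p,q)
f=lambda im,u:cv2.resize(im[max(0,u[1]-70):u[1]+70,u[0]-65:u[0]+65],(390,420),interpolation=cv2.INTER_CUBIC)
cv2.imwrite('pics/grip.png',np.hstack([f(d['image'],p),f(e['image'],q)]))
```

```text
False [ 0.62069116 -0.16318788  0.0291885 ]
0.03192743011789444 [-4.55317117 -0.31477389  4.95405783] 7.6167
0.03148585223979467 [-0.18246736 -0.02213407 -2.12746325] [ 0.61943233 -0.16277967  0.15829497] 8.65
[379 190] [235 266]
```

View pics/grip.png

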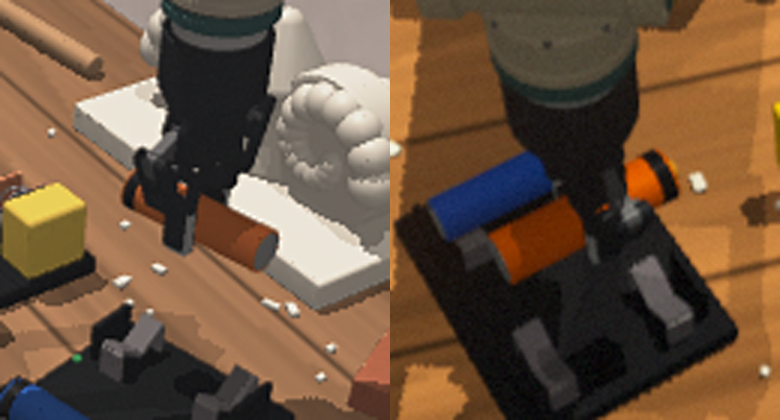

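The stick is held: 2.1 N weight, with the flat end at left crop (265,250) and the button at right crop (675,167). Next I measure its offset in the grip from those two views.

Run:
```python
from h import *
import pickle
c,d,e=pickle.load(open('g.pkl','rb'))
X,r=tri([(d,(402.3,203.3)),(e,(207.7,281.7))]);print('flat',X,r)
s=bot.state();t=np.array(s['eef_pos']);ax=np.array([np.cos(np.radians(107.1)),np.sin(np.radians(107.1)),0])
print('axial',(X-t)@ax,'lat',(X-t)@np.array([-ax[1],ax[0],0]),'dz',X[2]-t[2])
o,v=ray(e,(265,251.7))
for z in(.17,.18,.19):
  Y=onz(e,(265,251.7),z);print(z,Y,(Y-t)@ax,(Y-t)@np.array([-ax[1],ax[0],0]))
B=np.array([.6064,.1405]);b=94.8;a=np.array([np.cos(np.radians(b)),np.sin(np.radians(b))])
for p in(0,17):
  print(bot.solve_ik([*(B),.10],[-90,p,b-180]))
```

```text
flat [ 0.63736441 -0.21975086  0.17721508] [np.float64(0.0016708019730806807), np.float64(0.001670801973080744)]
axial -0.05962740317173417 lat -0.00032067333954825274 dz 0.018699373724878926
0.17 [ 0.59584645 -0.10016333  0.17      ] 0.06688147674274428 0.004198344966680996
0.18 [ 0.60255363 -0.10157735  0.18      ] 0.06355778157729892 -0.0017965573113099273
0.19 [ 0.60926082 -0.10299137  0.19      ] 0.06023408641185347 -0.007791459589301054
[ 9.64646291e+00  2.28458126e+01  7.24112526e+01 -2.54444375e-14
  8.47429347e+01  4.84646291e+00]
[ 2.04634393 22.47645779 74.33994661 17.06714337 84.2864339  -4.62995403]
```

```bash
cat >> h.py <<'E'
BAY=np.array([.6064,.1405,.055]);AZ=94.8
BA=np.array([np.cos(np.radians(AZ)),np.sin(np.radians(AZ)),0])
def pose(x,z,th,dy=0):
    s,c=np.sin(np.radians(th)),np.cos(np.radians(th));Z=np.array([0,0,1.])
    A=c*BA+s*Z;N=-s*BA+c*Z
    return (BAY+x*BA+z*Z+dy*np.cross(Z,BA)-.002*A-.0205*N).tolist(),[-90,th,AZ-180]
def go(x,z,th,v=.1,fl=None,dy=0):
    p,o=pose(x,z,th,dy);r=bot.movel(p,speed=v,orientation=o,force_limit=fl)
    s=bot.state();f=np.array(s['contact_force']);e=np.array(s['eef_pos'])-p
    print((x,z,th),r,'axial F %.1f'%(f@BA),'lat %.1f'%(f@np.cross([0,0,1],BA)),'Fz %.1f'%f[2],'err ax %.1f z %.1f mm'%(e@BA*1e3,e[2]*1e3),'w %.4f t %.2f'%(s['gripper_width'],s['t']));return r
E
python3 - <<'E'
from h import *
bot.goto(*pose(.018,.09,16))
go(.018,.09,16)
go(.018,.02,16,.1,15)
for x in(.012,.006,.000,-.004): 
    if go(x,.02,16,.04,20): break
d=cap('side','ps'); e=cap('scene','pe')
p=proj(d,BAY).astype(int);q=proj(e,BAY).astype(int)
f=lambda im,u:cv2.resize(im[u[1]-65:u[1]+65,u[0]-65:u[0]+65],(400,400),interpolation=cv2.INTER_CUBIC)
cv2.imwrite('pics/press.png',np.hstack([f(d['image'],p),f(e['image'],q)]))
E
```

```text
(0.018, 0.09, 16) False axial F 0.5 lat 0.1 Fz -2.4 err ax -0.8 z 0.1 mm w 0.0317 t 10.28
(0.018, 0.02, 16) False axial F -0.5 lat -0.1 Fz -2.5 err ax 0.0 z 0.8 mm w 0.0320 t 11.12
(0.012, 0.02, 16) False axial F 2.5 lat -1.1 Fz -1.0 err ax 0.1 z 0.9 mm w 0.0320 t 11.43
(0.006, 0.02, 16) False axial F 4.5 lat -2.5 Fz 0.1 err ax 0.2 z 0.5 mm w 0.0321 t 11.72
(0.0, 0.02, 16) False axial F 6.2 lat -1.8 Fz -0.4 err ax 0.7 z 0.6 mm w 0.0319 t 12.03
(-0.004, 0.02, 16) False axial F 8.1 lat -3.2 Fz 0.1 err ax 1.1 z 0.6 mm w 0.0320 t 12.28
```

View pics/press.png

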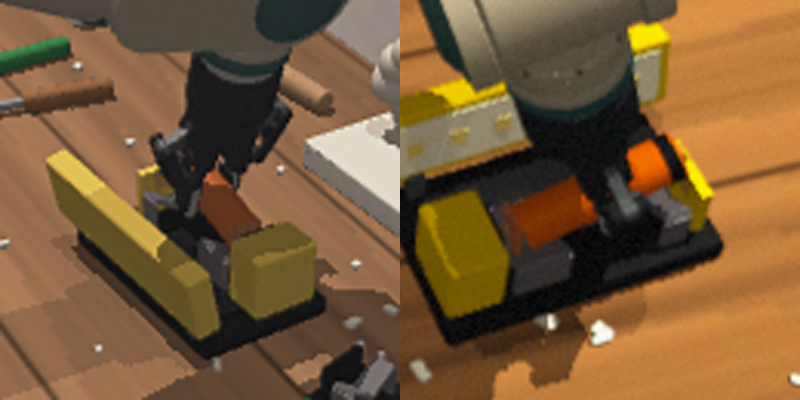

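Spring force is 8.1 N, so about 17 mm of travel. The button end is raised above the yellow wall (right crop (690,165)) and the flat end is on the contact (515,225). Now I tip it down.

Run:
```python
from h import *
bot.wait(.1)
go(-.006,.0195,16,.04,20)
for th,z in((11,.0145),(7,.0100),(3.5,.0062),(0,.0025)):
    if go(-.006,z,th,.04,20): break
else:
    go(-.0015,.0012,0,.03,15)
e=cap('scene','le');d=cap('side','ls')
p=proj(d,BAY).astype(int);q=proj(e,BAY).astype(int)
f=lambda im,u:cv2.resize(im[u[1]-65:u[1]+65,u[0]-65:u[0]+65],(400,400),interpolation=cv2.INTER_CUBIC)
cv2.imwrite('pics/level.png',np.hstack([f(d['image'],p),f(e['image'],q)]))
```

```text
(-0.006, 0.0195, 16) False axial F 8.8 lat -1.3 Fz 1.6 err ax 1.4 z 0.8 mm w 0.0320 t 12.72
(-0.006, 0.0145, 11) False axial F 10.0 lat -2.8 Fz -0.7 err ax 2.0 z 0.4 mm w 0.0314 t 13.02
(-0.006, 0.01, 7) False axial F 7.9 lat -2.1 Fz -1.8 err ax 2.0 z 0.3 mm w 0.0320 t 13.28
(-0.006, 0.0062, 3.5) False axial F 7.4 lat -1.0 Fz -0.4 err ax 1.9 z 0.1 mm w 0.0318 t 13.53
(-0.006, 0.0025, 0) False axial F 7.6 lat 0.7 Fz -0.3 err ax 1.9 z 0.1 mm w 0.0320 t 13.78
(-0.0015, 0.0012, 0) False axial F 5.9 lat 0.2 Fz 0.8 err ax 1.2 z 0.5 mm w 0.0320 t 14.09
```

View pics/level.png

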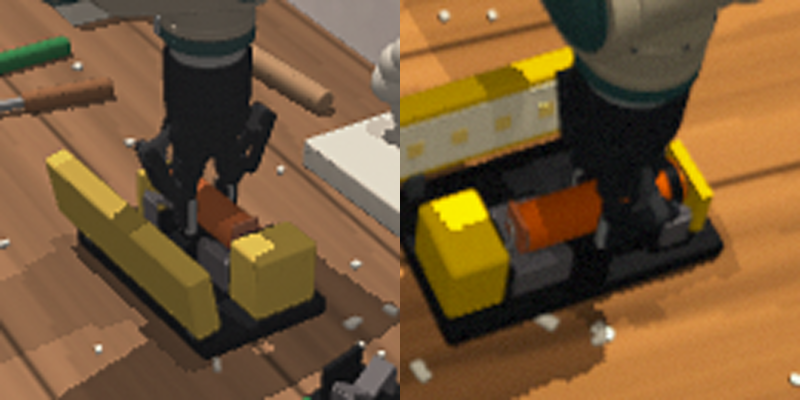

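It is level, with the button inside the wall (right crop 672,185) and a spring force of 5.9 N, about 11 mm. Release, retreat and check.

Run:
```python
from h import *
bot.ungrasp(); s=bot.state();print(s['contact_force'],s['gripper_width'])
p,o=pose(-.0015,.0012,0)
bot.movel([p[0],p[1],.16],speed=.1,force_limit=15); bot.movel([p[0],p[1],.30],speed=.25)
w=cap('wrist','fw')
bot.movel([.60,.05,.30],speed=.25);w2=cap('wrist','fw2')
e=cap('scene','fe');s=bot.state();print(s['contact_force'],s['t'],s['eef_pos'])
import pickle;pickle.dump((w,w2,e),open('f.pkl','wb'))
q=proj(e,np.array([.6,.05,.05])).astype(int);u=proj(w,BAY).astype(int);print(q,u)
B=cv2.resize(e['image'][q[1]-70:q[1]+70,q[0]-130:q[0]+130],(390,210),interpolation=cv2.INTER_CUBIC)
A=cv2.resize(w['image'][max(0,u[1]-110):u[1]+110,u[0]-100:u[0]+100],(400,440))
cv2.imwrite('pics/fin.png',np.hstack([A,np.vstack([B,np.zeros((230,390,3),np.uint8)])]))
for c in(w,):
  for A_,r,k in blobs(c['image'],'o',200):
    pb=cv2.boxPoints(r);pb=pb[np.argsort(pb[:,1])];t,b=pb[:2].mean(0),pb[2:].mean(0)
    T,Bo=onz(c,t,.07),onz(c,b,.07);d=T-Bo;print(A_,T,Bo,np.linalg.norm(d),np.degrees(np.arctan2(d[1],d[0])),(Bo-BAY)@BA,(T-BAY)@BA)
```

```text
[-0.20642337 -0.20435012 -0.3419578 ] 0.08513748623945193
[-0.12868223 -0.212793   -0.27993359] 17.5083 [0.59980727 0.05069262 0.29896715]
[335 269] [279 163]
```

View pics/fin.png

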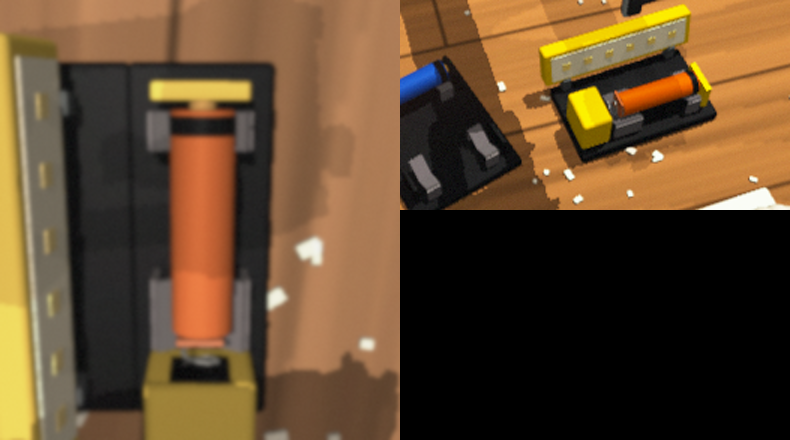

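The stick lies in both saddles, with the button against the plain contact (200,102) and the flat end on the copper plate (200,342). Blue is still in the dock, and the robot is clear.

```bash
python3 -c "
from h import *
bot.hand_in()"
```

```text
the job is handed in; nothing more can be done
```

The orange stick is loaded in the raking lamp and the job is handed in, at about 17.5 s of the 42 s. I gripped it at its middle and held it with the button end raised 16°. I pressed its flat end on the spring contact to about 8 to 10 N, roughly 17 mm of travel. Then I tipped it level behind the plain contact, let the spring out to 5.9 N (about 11 mm) and released it.

**Last checks:**
- The final close view shows the stick in both saddles, button on the plain contact and flat end on the copper plate.
- The robot is clear, with residual force under 0.4 N.
- The blue stick is still in its trough in the part of the scene view I looked at; I did not measure its position again.

**Failed or disagreeing:**
- The numeric colour check of the stick's final position found nothing, because its thresholds were too strict for that picture. The final position is therefore confirmed by eye and by the spring force only.
- The gripper read 32 mm on the 34 mm stick, with no sign of slipping.
- My picks on the yellow housing's front edge triangulated about 30 mm too low, and those on the wall top and saddle rims about 12 to 28 mm too low. I took the bay mainly from the copper plate, whose measured height matched the text, with the wall and saddles as a cross-check.

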